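# Unclamp the welded flange: torch arm back, cap nut off

## Robot

A 6-joint arm with a two-finger parallel gripper is mounted at the origin on the work surface. World frame = base frame: x ahead of the robot, y to its left, z up, the work surface at z = 0. Lengths are in m, angles in rad, forces in N, time in s.
With the tool pointing down it reaches from about 0.325 to 1 m from the base axis. Payload 5.1 kg.
Tool frame: the origin (TCP) lies between the finger pads; the fingertips stand 11 mm ahead of it and the grasp point (between the pads) lies 8 mm behind it; z points along the fingers, y is the line along which they close (so a half turn about z gives the same grasp; the last joint's range is limited). The gripper opens to 85 mm and grips with 20 to 120 N. Pads are 22 mm wide; open, the fingers measure 114 mm over their backs; the gripper's body (76 mm by 85 mm) begins 54 mm behind the grasp point. The pads swing forward as they close: fully open they stand 13 mm farther back than shut.
Start: joints at [-1.361, 0.124, 1.65, -0, 1.367, -0.083], TCP at [0.188, -0.622, 0.242] pointing down, gripper open.
Joint ranges: [-2.61, 2.61], [-1.02, 2.33], [0.03, 2.71], [-1.35, 4.49], [0.32, 2.68], [-2.91, 2.91]. Speed limits (rad/s): [2.57, 2.57, 3.14, 3.14, 3.14, 3.14].

## Interface

Orientations are given as a unit quaternion [w, x, y, z].
In Python, from plant import robot gives the robot as it stands.
- The arm moves only by the tool arm_command, never from a script. Its argument "commands" is a list of rows, each a list of 5 numbers: the shift along the tool's x, y, z in mm, then the turn about the tool's z in rad, then the finger opening in mm, from 0 to 85.4. In form: [[tx, ty, tz, spin, claw], ...]. A call has 1 to 20 rows; each row is the pose to reach, as a shift and turn from the pose commanded when the call began, along the tool's axes at that moment; what a row does not reach only later rows make up. A row lasts 1/12 s, in which the tool goes at most 41.7 mm and 7.16 degrees, less where a joint would pass 70% of its speed; a pose out of reach is approached as far as the arm can. A call with a gripper value outside its range is refused whole. The fingers move at their own pace and stop on an object; "squeeze" is the grip in N (left out, the last holds). Time passes only in rows, so rows that repeat a pose let the fingers close. It gives the time, the measured TCP pose, the force, the opening and the grip force at its end, in the units of the state.
- robot.observe(): the state, without advancing time (a new reading comes with each control period).
- robot.grab_frame(name): name is "side" or "top" or "wrist"; returns (picture, depth): 400x640x3 uint8, red, green, blue; 400x640 float32, m along the optical axis (not along the pixel's ray), 0 where there is no reading.
- robot.camera_model(name): a dict with "camera_matrix" (3x3 intrinsics, pixels), "R" (3x3) and "t" (3): a world point X has camera coordinates R X + t; the wrist camera has in their place "T_tool_cam" (4x4, takes a point from camera to tool coordinates, whose origin is the TCP and whose axes are the flange's). Camera axes: x right, y down, z forward; pixel columns grow to the right and rows downward; lengths in m; the calibration is good to about 2 mm. A picture is of the moment at which its call begins: read the wrist's pose just before it. camera_model takes no time and is no camera call.
- robot.hand_in(): hands the job in; it is judged then, once.
Trained networks look in the newest picture that a camera, given by its name, has taken for a name from the list of things; names that differ only in an ending like _2 or _b are one class to them, and where a whole thing is asked for, a point or a joint stands for the part that bears it (a point fixed in the world has none). Each returns a list of dicts, best first, with "confidence" (0 to 1); they miss things now and then, are a little off and sometimes report something else, mostly with a low value. They report only what shows in the picture. A call takes as long as a camera call. They do not tell look-alikes from the thing itself.
- robot.spot_in(camera, target): "centre" ([column, row] in pixels, amid what is visible of it).
- robot.trace(camera, target): "pixels" (400x640 bool, what is visible of it) and "centre" ([column, row] in pixels, amid what is visible of it).
The state is a dict: "time_s": time; "joint_positions": joint angles; "joint_velocities": joint speeds; "effort": joint torques, N m; "ee_pos": TCP position; "eef_rot": TCP orientation; "ft_force": force on the tool from outside, world axes, zero at the start; "torque": the same for the moment, N m; "finger_gap": finger opening in m; "grasp_force": force on a finger pad.
Only numpy, scipy, OpenCV 4.12 (cv2) and the standard library are available. Lean on these libraries where they do the work, as an engineer would, in place of code of your own. Each camera call takes 0.05 s, during which the arm holds its last target. There are 200 camera calls.

## Task

The weld is finished and the turntable is braked: lift the torch arm past its balance point, so that it stays back on its stop by itself. Then unscrew the cap nut from the centre post (anticlockwise, regripping as needed), lift it off and set it down gently, open end down, flat on the floor of the empty half of the parts tray. Leave the flange lying on the turntable, the cone in its half of the tray and everything else on the bench where it is.

Things in the scene. Friction and masses are not known exactly. Their poses are not given: they have to be found in the camera images.
- turntable: Welding turntable, bolted down and braked. Origin: underside centre of its foot, on the axis of the centre post; z up; local +x points from post to the torch arm's pillar. Round foot 190 mm across with a tongue to x = 190 mm, 12 mm high; faceplate 200 mm across, its top 62 mm up. Pillar 30 x 22 mm at x = 160, y = -46 mm, 162 mm high.
- post_top (a point): Top centre of the vertical centre post, 99 mm above the bench, hidden in the cap nut at first. Post: 32 mm core, 39 mm over its coarse right-hand thread (7 mm rise a turn).
- torch_pivot (a point): Centre of the torch arm's hinge, at (160, 0, 145) mm in the turntable's frame. The hinge axis runs along the turntable's y.
- torch_grip (a point): Middle of the torch arm's grip: black rubber bar, 16 mm thick, 66 mm long, parallel to the hinge axis, sticking out to the turntable's +y side of the arm. 190 mm from the hinge axis; with the arm down at (-30, 64, 145) mm in the turntable's frame. Pinch it from above and let it turn in the fingers.
- torch_arm (a joint): Angle of the torch arm, rad. 0: down, an 18 mm tube lying level over the nut from the hinge along the turntable's -x, torch at its end. Grows as it is lifted and swings back; 1.75: on its stop, just past upright. Round counterweight on a bent stub. Balance near 0.86: below, it falls shut; let go above 1.0, it falls back to the stop by itself. 0.5 N m to lift.
- cap_nut: Round aluminium cap nut with dark flutes, 54 mm across, 36 mm high, closed top, 0.25 kg. Origin: centre of its underside, z up; screwed down on the flange, underside 74 mm above the bench. Anticlockwise from above undoes it: tight (0.7 N m) for the first quarter turn, rises 7 mm a turn, leaves the thread after just over 0.9 turn (5.8 rad), then lifts straight off.
- flange: Welded steel flange clamped under the nut: ring 120 mm across, 10 mm thick, 43 mm bore, 0.6 kg, loose once the nut is off. Origin: centre of its underside, 64 mm above the bench on a sprung pad; it rises by up to 2 mm as the nut loosens.
- tray: Shallow steel parts tray, fixed: 172 mm (its x) by 96 mm (y), 18 mm high, walls and floor 3 mm; a cross wall 16 mm high at x = 0 splits it into two bays, each about 81 x 90 mm inside, centred at x = +42 and -42 mm. Origin: centre of its underside. Stands on either side of the turntable, at any yaw.
- cone: Steel centring cone standing in one bay of the tray: 54 mm across at the foot, 24 mm at the top, 32 mm high, loose. Origin: centre of its underside. The other bay is empty.
- vise: Small machine vise, fixed: about 190 x 75 mm, 60 mm high, screw towards its -x. Origin: under its bed. Stands on the side across from the tray.
- pipe: Bystander: steel pipe offcut standing upright, 60 mm across, 110 mm high, loose. Origin: centre of its underside.
- magnet_square: Bystander: welding magnet square (right-angle bracket), 110 mm long (x), 24 mm wide, 100 mm high, loose. Origin: centre of its underside.
- wrench: Bystander: open-ended wrench lying flat on the bench, 200 mm long along its x, up to 38 mm wide, 8 mm high, loose. Origin: under the middle of its length.
Not all that is in view belongs to the job. What is shaped like the cap_nut but red is not meant. What is shaped like the flange but brown is not meant.

How it is judged:
By the outcome, as a careful person would: the job done as asked, in the order asked, and still so for the second after the job is handed in, with the robot touching nothing.
It also fails if it takes over 72 s, if anything falls off the work surface, if the arm or the gripper's body presses on something with over 40 N, if the wrist force passes 120 N, or if a joint passes its speed limit or range.

## Working session

There is one attempt and no reset: what is moved stays moved. The work goes in short steps, Python scripts to look and compute and a tool call to move; the robot and the scene stay as the last step left them, time stands still between calls to the robot, and variables do not carry over. Pictures are saved under pics/ and viewed, at most 10 in all, crops included, and the job is handed in when it is done.

Besides the shell and the picture viewer there is one more tool, called after ">>>" by a JSON object that holds its "method" and its "body", one argument or row to a line. arm_command: Moves the arm, as the interface text tells. Its arguments: {"type":"object","properties":{"commands":{"type":"array","items":{"type":"array","items":{"type":"number"}}},"squeeze":{"type":"number"}},"required":["commands"]}

```bash
mkdir -p pics; ls; python3 - <<'E'
from plant import robot
import cv2,numpy as np
print(robot.observe())
ims=[]
for n in("side","top"):
    p,d=robot.grab_frame(n); np.save(f"{n}_d.npy",d); np.save(f"{n}_p.npy",p)
    cv2.imwrite(f"pics/{n}0.png",p[:,:,::-1])
    m=robot.camera_model(n); print(n,m)
print(robot.camera_model("wrist"))
E
```

```text
pics
{'time_s': 0.0, 'joint_positions': array([-1.36063682e+00,  1.24474127e-01,  1.65167688e+00,  1.34507368e-05,
        1.36749572e+00, -8.26116124e-02]), 'joint_velocities': array([-0.00069307,  0.00108562, -0.00049352,  0.00025749,  0.00036861,
        0.00103479]), 'effort': array([ 5.32671802e-04, -4.23613107e+01, -3.65447545e+01, -6.26234382e-06,
        7.11483706e-03, -4.09573175e-06]), 'ee_pos': array([ 0.18743936, -0.62177314,  0.24107134]), 'eef_rot': array([-1.02536934e-03,  9.89304430e-01,  1.45861884e-01, -5.88817681e-05]), 'ft_force': array([-0.39596701, -0.50543927,  0.8293798 ]), 'torque': array([-0.0673415 ,  0.01791673,  0.01914733]), 'grasp_force': 0.0, 'finger_gap': 0.08540650061039542}
side {'camera_matrix': array([[414.25840659,   0.        , 322.40947633],
       [  0.        , 414.25840659, 196.41653619],
       [  0.        ,   0.        ,   1.        ]]), 'R': array([[ 0.99423654, -0.10704601, -0.00590389],
       [-0.07616866, -0.66655065, -0.7415582 ],
       [ 0.07544561,  0.73773395, -0.67086256]]), 't': array([-0.59217541,  0.15044654,  1.09173458])}
[... 207 characters left out ...]
99992861,  0.00442026],
       [-0.996712  ,  0.01071036, -0.08031488],
       [ 0.08026181, -0.00529731, -0.99675974]]), 't': array([0.00137942, 0.61387964, 1.00679549])}
{'camera_matrix': array([[335.70811136,   0.        , 317.8223282 ],
       [  0.        , 335.70811136, 199.30659153],
       [  0.        ,   0.        ,   1.        ]]), 'T_tool_cam': array([[ 2.06359933e-04, -9.63694541e-01, -2.67007095e-01,
         6.68787229e-02],
       [ 9.99999978e-01,  2.04703502e-04,  3.40375991e-05,
        -3.46575445e-04],
       [ 2.18554391e-05, -2.67007096e-01,  9.63694563e-01,
        -1.31655048e-01],
       [ 0.00000000e+00,  0.00000000e+00,  0.00000000e+00,
         1.00000000e+00]])}
```

View pics/side0.png

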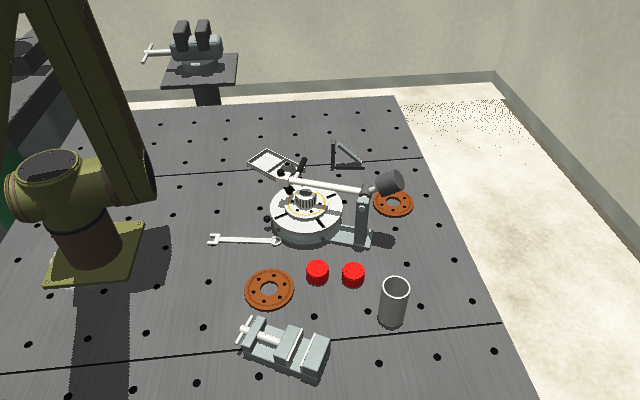

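View pics/top0.png

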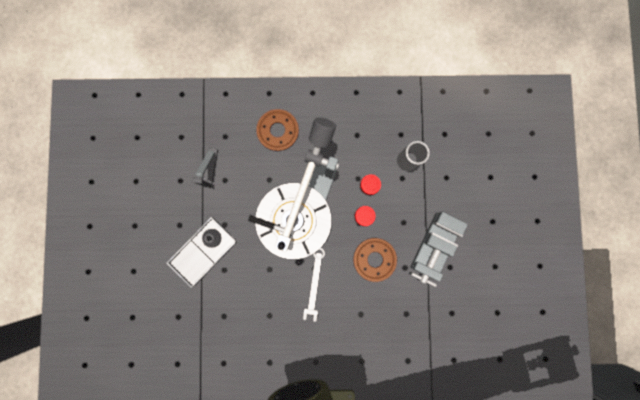

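The top view shows the turntable at (293,221), with the torch tube over the nut. The grip is the black bar at (265,220), and the counterweight is at (322,132). The tray is at (201,252), with the cone in its bay at (212,238) and the empty bay at (190,262).

Things that could be taken for the nut:
- Grey nut on the post, at side (306,200): this is the one I want.
- Red look-alikes at side (317,271) and (353,274): rejected by colour.

Brown flange look-alikes are at top (278,130) and (376,260). The real flange is the one under the nut.

```bash
cat > h.py <<'E'
import numpy as np,cv2
from plant import robot
def cloud(n,d):
    m=robot.camera_model(n);K=m["camera_matrix"];v,u=np.mgrid[:400,:640]
    c=np.stack([(u-K[0,2])/K[0,0]*d,(v-K[1,2])/K[1,1]*d,d],-1)
    return (c-m["t"])@m["R"]      # world
def circ(p):
    A=np.c_[2*p,np.ones(len(p))];s=np.linalg.lstsq(A,(p**2).sum(1),rcond=None)[0]
    return s[:2],np.sqrt(s[2]+s[0]**2+s[1]**2)
E
python3 - <<'E'
from h import *
C={n:cloud(n,np.load(n+"_d.npy")) for n in("side","top")}
b=C["top"][300,100:300];print("bench z",b[:,2].mean(),b[:,2].std())
for n in C:
    W=C[n];P=W.reshape(-1,3);ok=np.load(n+"_d.npy").ravel()>0
    T=P[ok]
    c0=np.array([0.59,0.06]) if n=="side" else None
    # rough centre from top px
    c=C["top"][225,272][:2]*0+C["top"][240,293][:2]
    for it in range(3):
        s=T[(abs(T[:,2]-.062)<.006)&(np.hypot(*(T[:,:2]-c).T)<.13)]
        h=cv2.convexHull(s[:,:2].astype(np.float32))[:,0].astype(float)
        c,r=circ(h)
    print(n,"plate",c,r,np.median(s[:,2]))
    t=T[(np.hypot(*(T[:,:2]-c).T)<.28)&(T[:,2]>.125)&(T[:,2]<.17)]
    print(" tube pts",len(t))
    # tube: z in .147-.158
    k=t[(t[:,2]>.146)&(t[:,2]<.158)&(np.hypot(*(t[:,:2]-c).T)<.12)]
    l=cv2.fitLine(k[:,:2].astype(np.float32),cv2.DIST_HUBER,0,.001,.001).ravel()
    yaw=np.arctan2(l[1],l[0]);nrm=np.array([-l[1],l[0]])
    print(" tube yaw",yaw,"offset from centre",(l[2:]-c)@nrm)
    top=t[np.hypot(*(t[:,:2]-c).T)<.1]
    nut=T[(np.hypot(*(T[:,:2]-c).T)<.04)&(abs(T[:,2]-.11)<.006)]
    if len(nut)>10: print(" nut",cv2.minEnclosingCircle(nut[:,:2].astype(np.float32)),np.median(nut[:,2]),len(nut))
    robot.grab_frame(n)
    for tgt in("tray","cone","cap_nut","torch_grip","wrench","pipe","magnet_square"):
        for q in robot.trace(n,tgt)[:2]:
            m=q["pixels"];p=W[m];p=p[(p[:,2]>-.02)&(p[:,2]<.4)]
            if len(p)==0: print(tgt,"none");continue
            print(" ",tgt,round(q["confidence"],2),np.round(q["centre"]),len(p),"med",np.round(np.median(p,0),3),"zmax",np.round(np.percentile(p[:,2],97),3),end=" ")
            if tgt!="torch_grip":print("rect",cv2.minAreaRect((p[:,:2]*1000).astype(np.float32)))
            else:
                print(np.round(p.min(0),3),np.round(p.max(0),3))
E
```

```text
bench z 0.0048650054092767275 0.07431598649610363
side plate [0.55564252 0.05130759] 0.09818412070130711 0.06215854959065376
 tube pts 1229
 tube yaw -0.4190034 offset from centre 0.0022588473861664153
 nut ((0.5498383641242981, 0.053367286920547485), 0.03391450643539429) 0.11050639550058214 253
  tray 0.63 [268. 160.] 796 med [0.451 0.335 0.006] zmax 0.019 rect ((464.42559814453125, 321.6034240722656), (119.34062957763672, 196.8753204345703), 38.493431091308594)
  cone 0.49 [288. 170.] 131 med [0.518 0.271 0.027] zmax 0.16 rect ((513.24072265625, 186.28909301757812), (218.88320922851562, 44.45663833618164), 88.71501922607422)
  cap_nut 0.95 [304. 197.] 375 med [0.556 0.04  0.109] zmax 0.113 rect ((556.7278442382812, 52.386383056640625), (54.1753044128418, 50.663490295410156), 82.02032470703125)
  cap_nut 0.84 [319. 274.] 473 med [ 0.567 -0.15   0.035] zmax 0.039 rect ((567.8344116210938, -141.30958557128906), (53.483009338378906, 54.059165954589844), 42.451148986816406)
  torch_grip 0.74 [349. 188.] 1708 med [0.657 0.015 0.155] zmax 0.218 [ 0.471 -0.054 -0.003] [0.873 0.336 0.225]
 
[... 1856 characters left out ...]
68 0.225]
  wrench 0.73 [314. 286.] 490 med [ 0.374 -0.002  0.007] zmax 0.011 rect ((379.4811706542969, 2.261575698852539), (37.79078674316406, 183.26895141601562), 83.9538803100586)
  pipe 0.6 [413. 156.] 615 med [ 0.727 -0.268  0.069] zmax 0.111 rect ((721.8199462890625, -275.8345642089844), (80.2870101928711, 59.187957763671875), 62.66322326660156)
  pipe 0.43 [307. 178.] 1983 med [0.661 0.015 0.156] zmax 0.219 rect ((670.2632446289062, 63.319427490234375), (141.96615600585938, 365.4623107910156), 67.0936508178711)
  magnet_square 0.67 [209. 168.] 566 med [0.7   0.285 0.029] zmax 0.099 rect ((712.47802734375, 293.6167297363281), (37.999263763427734, 110.28414916992188), 80.49002838134766)
```

>>> {"method": "arm_command", "body": {
  "commands": [
    [0,0,-100,0,85],
    [569,-606,-150,-0.853,85],
    [569,-606,-150,-0.853,85],
    [569,-606,-150,-0.853,85],
    [569,-606,-150,-0.853,85],
    [569,-606,-150,-0.853,85],
    [569,-606,-150,-0.853,85],
    [569,-606,-150,-0.853,85],
    [569,-606,-150,-0.853,85],
    [569,-606,-150,-0.853,85],
    [569,-606,-150,-0.853,85],
    [569,-606,-150,-0.853,85],
    [569,-606,-150,-0.853,85],
    [569,-606,-150,-0.853,85],
    [569,-606,-150,-0.853,85],
    [569,-606,-150,-0.853,85],
    [569,-606,-150,-0.853,85],
    [569,-606,-150,-0.853,85],
    [569,-606,-150,-0.853,85],
    [569,-606,-150,-0.853,85]
  ],
  "squeeze": 25
}}

```text
time_s: 2.57
ee_pos: [0.5373, 0.0829, 0.3869]
eef_rot: [0.0, 0.84, 0.542, 0.0]
ft_force: [0.5, -0.7, 0.3]
finger_gap: 0.0846
grasp_force: 0.0
```

>>> {"method": "arm_command", "body": {
  "commands": [
    [0,0,0,0,85],
    [0,0,0,0,85],
    [0,0,0,0,85]
  ]
}}

```text
time_s: 2.82
ee_pos: [0.5367, 0.0807, 0.3861]
eef_rot: [0.0, 0.84, 0.542, -0.0]
ft_force: [-0.4, 0.1, -0.2]
finger_gap: 0.085
grasp_force: 0.0
```

```bash
cat >> h.py <<'E'
from scipy.spatial.transform import Rotation as Ro
def tool():
    o=robot.observe();q=o["eef_rot"];return o,Ro.from_quat([q[1],q[2],q[3],q[0]]).as_matrix(),o["ee_pos"]
def wristshot(fn=None):
    o,R,p=tool();im,d=robot.grab_frame("wrist");m=robot.camera_model("wrist");K=m["camera_matrix"];T=m["T_tool_cam"]
    v,u=np.mgrid[:400,:640]
    c=np.stack([(u-K[0,2])/K[0,0]*d,(v-K[1,2])/K[1,1]*d,d],-1)
    W=(c@T[:3,:3].T+T[:3,3])@R.T+p
    W[d<=0]=np.nan
    if fn: cv2.imwrite(fn,im[:,:,::-1])
    return im,W
def go(target,yaw=None):
    o,R,p=tool();x=R[:,0];y0=np.arctan2(x[1],x[0])
    print("tool shift mm",np.round(R.T@(np.array(target)-p)*1000,1),"spin",None if yaw is None else round((y0-yaw+np.pi)%(2*np.pi)-np.pi,3),"yaw now",round(y0,4))
def plate(W,c=(.558,.052)):
    P=W.reshape(-1,3);P=P[np.isfinite(P[:,0])];c=np.array(c)
    for i in range(4):
        s=P[(abs(P[:,2]-.062)<.004)&(np.hypot(*(P[:,:2]-c).T)<.115)]
        h=cv2.convexHull(s[:,:2].astype(np.float32))[:,0].astype(float)
        h=h[abs(np.hypot(*(h-c).T)-.1)<.012]
        c,r=circ(h)
    return c,r,P
E
python3 - <<'E'
from h import *
im,W=wristshot("pics/w1.png")
o,R,p=tool();print(o["time_s"],p,o["joint_positions"],o["ft_force"])
c,r,P=plate(W);print("plate",c,r)
k=P[(P[:,2]>.148)&(P[:,2]<.158)&(np.hypot(*(P[:,:2]-c).T)<.11)]
yaw=-.425
for i in range(4):
    L=np.array([[np.cos(yaw),np.sin(yaw)],[-np.sin(yaw),np.cos(yaw)]])
    q=(P[:,:2]-c)@L.T
    t=(abs(q[:,1])<.014)&(P[:,2]>.149)&(P[:,2]<.158)&(q[:,0]>-.02)&(q[:,0]<.12)
    f=np.polyfit(q[t,0],q[t,1],1);yaw+=np.arctan(f[0])
print("yaw",yaw,f,t.sum())
g=(q[:,1]>.028)&(P[:,2]>.135)&(P[:,2]<.165)&(q[:,0]<.02)&(q[:,0]>-.08)
print("grip local",np.percentile(q[g],[2,50,98],axis=0),np.percentile(P[g,2],[50,98]),g.sum())
n=(np.hypot(*q.T)<.035)&(abs(P[:,2]-.11)<.004)
print("nut",cv2.minEnclosingCircle(P[n,:2].astype(np.float32)),np.median(P[n,2]))
E
```

```text
2.8667 [0.53659694 0.08008549 0.38611389] [ 4.93749514e-02 -1.64926428e-01  1.69734847e+00 -3.62424960e-04
  1.60956675e+00  4.74962580e-01] [ 0.79889176  0.08281477 -0.10168102]
plate [0.55610141 0.05500363] 0.09939125143067937
yaw -0.3601788048547566 [5.98091637e-07 9.98340641e-04] 1760
grip local [[-0.03750488  0.03006705]
 [-0.02973829  0.06493294]
 [-0.02219327  0.09659316]] [0.15147284 0.1539922 ] 958
nut ((0.5566031336784363, 0.05517784133553505), 0.02795245870947838) 0.11065624298645171
```

View pics/w1.png

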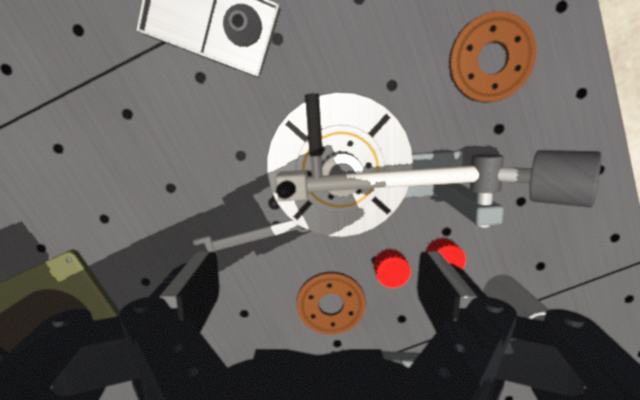

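The wrist view shows the grip bar at (315,125), the tube running to the hinge at (487,165), and the grey nut under the tube at (343,165). The red look-alikes are at (392,268) and (446,255). Turntable yaw is -0.36, and the grip's measured local position matches the description.

```bash
python3 - <<'E'
from h import *
go([.5529,.1312,.20],1.211); go([.5529,.1312,.138],1.211)
E
```

```text
tool shift mm [ 53.4  -6.2 186.1] spin -0.066 yaw now 1.1452
tool shift mm [ 53.4  -6.2 248.1] spin -0.066 yaw now 1.1452
```

>>> {"method": "arm_command", "body": {
  "commands": [
    [53.4,-6.2,40,-0.066,60],
    [53.4,-6.2,80,-0.066,60],
    [53.4,-6.2,120,-0.066,60],
    [53.4,-6.2,160,-0.066,60],
    [53.4,-6.2,190,-0.066,60],
    [53.4,-6.2,215,-0.066,60],
    [53.4,-6.2,235,-0.066,60],
    [53.4,-6.2,248,-0.066,60],
    [53.4,-6.2,248,-0.066,60],
    [53.4,-6.2,248,-0.066,60]
  ]
}}

```text
time_s: 3.7
ee_pos: [0.5533, 0.131, 0.1386]
eef_rot: [0.0, 0.822, 0.569, -0.0]
ft_force: [0.7, 0.3, 1.3]
finger_gap: 0.0602
grasp_force: 0.0
```

>>> {"method": "arm_command", "body": {
  "commands": [
    [0,0,0,0,10],
    [0,0,0,0,10],
    [0,0,0,0,10],
    [0,0,0,0,10],
    [0,0,0,0,10],
    [0,0,0,0,10]
  ],
  "squeeze": 25
}}

```text
time_s: 4.2
ee_pos: [0.5544, 0.132, 0.1401]
eef_rot: [0.001, 0.822, 0.57, 0.001]
ft_force: [-0.1, -0.8, 5.5]
finger_gap: 0.0148
grasp_force: 25.1
```

```bash
python3 - <<'E'
from h import *
o,R,p=tool();print(o["time_s"],p,o["finger_gap"],o["grasp_force"],o["ft_force"])
a=-.36;Q=np.array([[np.cos(a),-np.sin(a)],[np.sin(a),np.cos(a)]]);c=np.array([.5563,.0551])
print("local",Q.T@(p[:2]-c))
r=.190
for th in np.r_[0:1.66:.085]:
    d=np.r_[Q@[r-r*np.cos(th),0],r*np.sin(th)]
    print(round(th,3),np.round(R.T@d*1000,1))
E
```

```text
4.2 [0.55439216 0.13195083 0.14005986] 0.014782344576461694 25.100110173225403 [-0.06651492 -0.7624935   5.48403385]
local [-0.0288581   0.07125236]
0.0 [0. 0. 0.]
0.085 [  0.    0.7 -16.1]
0.17 [  0.    2.8 -32.1]
0.255 [  0.    6.3 -47.9]
0.34 [  0.1  11.1 -63.3]
0.425 [  0.1  17.1 -78.3]
0.51 [  0.1  24.4 -92.7]
0.595 [ 1.000e-01  3.300e+01 -1.064e+02]
0.68 [ 1.000e-01  4.260e+01 -1.193e+02]
0.765 [ 1.000e-01  5.330e+01 -1.314e+02]
0.85 [ 1.000e-01  6.500e+01 -1.426e+02]
0.935 [ 1.000e-01  7.760e+01 -1.527e+02]
1.02 [ 1.000e-01  9.100e+01 -1.616e+02]
1.105 [ 1.000e-01  1.052e+02 -1.695e+02]
1.19 [   0.   119.9 -176. ]
1.275 [   0.   135.1 -181.4]
1.36 [   0.   150.8 -185.4]
1.445 [   0.   166.7 -188. ]
1.53 [  -0.   182.8 -189.3]
1.615 [  -0.   198.9 -189.2]
```

>>> {"method": "arm_command", "body": {
  "commands": [
    [0,0.2,-8,0,10],
    [0,1,-20,0,10],
    [0,2.8,-32,0,10],
    [0,6.3,-48,0,10],
    [0,11,-63,0,10],
    [0,17,-78,0,10],
    [0,24.4,-92.7,0,10],
    [0,33,-106.4,0,10],
    [0,42.6,-119.3,0,10]
  ]
}}

```text
time_s: 4.95
ee_pos: [0.5897, 0.1186, 0.2572]
eef_rot: [-0.005, 0.822, 0.57, -0.004]
ft_force: [-11.9, 4.9, 6.0]
finger_gap: 0.0151
grasp_force: 24.9
```

>>> {"method": "arm_command", "body": {
  "commands": [
    [0,10.7,-12.1,0,10],
    [0,22.4,-23.3,0,10],
    [0,35,-33.4,0,10],
    [0,48.4,-42.3,0,10],
    [0,62.6,-50.2,0,10],
    [0,77.3,-56.7,0,10],
    [0,92.5,-62.1,0,10],
    [0,108.2,-66.1,0,10],
    [0,124.1,-68.7,0,10],
    [0,140.2,-70,0,10],
    [0,150,-70,0,10],
    [0,150,-70,0,10]
  ]
}}

```text
time_s: 5.95
ee_pos: [0.7359, 0.0637, 0.3288]
eef_rot: [0.001, 0.822, 0.569, 0.002]
ft_force: [3.4, 1.3, 5.2]
finger_gap: 0.015
grasp_force: 28.1
```

```bash
python3 - <<'E'
from h import *
p,d=robot.grab_frame("side");cv2.imwrite("pics/s2.png",cv2.resize(p[60:260,200:480,::-1],None,fx=2.5,fy=2.5))
o,R,p=tool();print(o["time_s"],p,o["finger_gap"],o["grasp_force"],o["ft_force"],o["joint_positions"])
E
```

```text
6.0 [0.73522952 0.06401062 0.32885531] 0.015016022351939178 28.10166835784912 [2.83910276 0.08093208 4.70445786] [1.40578174e-02 2.77470192e-01 1.33015022e+00 2.60758463e-04
 1.53015245e+00 3.73432689e-01]
```

View pics/s2.png

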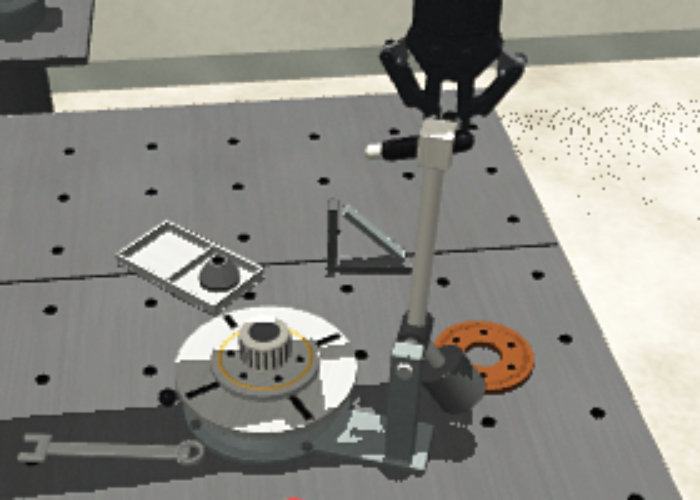

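The arm is close to upright and held in the fingers. The grey fluted nut, at crop (265,343), is clearly the aluminium one. Next I follow the arm a little further, release it and rise.

>>> {"method": "arm_command", "body": {
  "commands": [
    [0,8,0,0,10],
    [0,16,1,0,10],
    [0,16,1,0,85],
    [0,22,1,0,85],
    [0,26,1,0,85],
    [0,26,1,0,85],
    [0,26,1,0,85],
    [0,26,1,0,85],
    [0,26,-20,0,85],
    [0,26,-50,0,85],
    [0,26,-85,0,85],
    [0,26,-110,0,85],
    [0,26,-110,0,85]
  ]
}}

```text
time_s: 7.08
ee_pos: [0.7585, 0.0553, 0.447]
eef_rot: [0.004, 0.822, 0.57, 0.005]
ft_force: [0.8, -0.1, 1.5]
finger_gap: 0.0853
grasp_force: 0.0
```

```bash
python3 - <<'E'
from h import *
p,d=robot.grab_frame("side");cv2.imwrite("pics/s3.png",p[:300,150:500,::-1])
W=cloud("side",d).reshape(-1,3)
a=-.36;Q=np.array([[np.cos(a),-np.sin(a)],[np.sin(a),np.cos(a)]]);c=np.array([.5563,.0551])
q=(W[:,:2]-c)@Q
s=(abs(q[:,1])<.03)&(W[:,2]>.19)&(W[:,2]<.30)&(abs(q[:,0]-.17)<.1)
f=np.polyfit(W[s,2],q[s,0],1);print("arm angle ~",np.pi/2+np.arctan(f[0]),s.sum())
nt=W[(np.hypot(*q.T)<.035)&(abs(W[:,2]-.11)<.004)];print("nut side",cv2.minEnclosingCircle(nt[:,:2].astype(np.float32)))
# wrist/top for nut
p,d=robot.grab_frame("top");W=cloud("top",d).reshape(-1,3);q=(W[:,:2]-c)@Q
nt=W[(np.hypot(*q.T)<.035)&(abs(W[:,2]-.11)<.004)];print("nut top",cv2.minEnclosingCircle(nt[:,:2].astype(np.float32)))
o,R,p=tool();print(o["time_s"],p,o["finger_gap"],o["joint_positions"])
yaw=-.9
# waypoints: up/back then above nut
go([.5563,.0551,.43],yaw); go([.5563,.0551,.20],yaw)
E
```

```text
arm angle ~ 1.7498319345198081 291
nut side ((0.556606113910675, 0.054535191506147385), 0.02828197181224823)
nut top ((0.0, 0.0), 0.0)
7.1833 [0.75795601 0.05530706 0.44018496] 0.08480077074683935 [2.22610154e-03 3.25724458e-01 1.08988927e+00 7.51044032e-05
 1.72210193e+00 3.60999061e-01]
tool shift mm [ -71.  -188.8    9.4] spin 2.112 yaw now 1.212
tool shift mm [ -71.3 -189.6  239.4] spin 2.112 yaw now 1.212
```

>>> {"method": "arm_command", "body": {
  "commands": [
    [-10,-30,0,0.12,80],
    [-25,-65,0,0.24,80],
    [-40,-105,0,0.36,80],
    [-55,-145,0,0.48,80],
    [-68,-180,5,0.6,80],
    [-71,-189,30,0.72,80],
    [-71,-189,60,0.84,80],
    [-71,-189,90,0.96,80],
    [-71,-189,115,1.08,80],
    [-71,-189,135,1.2,80],
    [-71,-189,155,1.32,80],
    [-71,-189,175,1.44,80],
    [-71,-189,190,1.56,80],
    [-71,-189,205,1.68,80],
    [-71,-189,215,1.8,80],
    [-71,-189,225,1.92,80],
    [-71,-189,230,2.04,80],
    [-71,-189,235,2.16,80],
    [-71,-189,235,2.28,80],
    [-71,-189,235,2.31,80]
  ]
}}

```text
time_s: 8.85
ee_pos: [0.5541, 0.0551, 0.1995]
eef_rot: [0.001, 0.852, -0.524, -0.002]
ft_force: [0.2, -1.1, -0.3]
finger_gap: 0.0802
grasp_force: 0.0
```

>>> {"method": "arm_command", "body": {
  "commands": [
    [0,0,0,0,80],
    [0,0,0,0,80]
  ]
}}

```text
time_s: 9.02
ee_pos: [0.5548, 0.0551, 0.2008]
eef_rot: [0.001, 0.853, -0.521, -0.001]
ft_force: [-0.5, 0.1, -0.0]
finger_gap: 0.0799
grasp_force: 0.0
```

```bash
python3 - <<'E'
from h import *
im,W=wristshot("pics/w4.png")
o,R,p=tool();print(o["time_s"],p,o["joint_positions"])
P=W.reshape(-1,3);P=P[np.isfinite(P[:,0])];c=np.array([.5563,.0551])
n=P[(np.hypot(*(P[:,:2]-c).T)<.035)&(abs(P[:,2]-.11)<.004)]
print("nut",cv2.minEnclosingCircle(n[:,:2].astype(np.float32)),len(n),np.median(n[:,2]))
print("plate",plate(W)[:2])
go([.5563,.0551,.087],-1.1)
E
```

```text
9.0667 [0.55511704 0.055066   0.20127846] [ 2.63528952e-03 -4.86268656e-02  1.89787389e+00  1.14559064e-05
  1.29453919e+00  2.67060161e+00]
nut ((0.55670166015625, 0.05504393205046654), 0.02800266072154045) 4576 0.11067775719316053
plate (array([0.55682858, 0.05529312]), np.float64(0.09952790956022471))
tool shift mm [  0.6  -1.3 114.3] spin 0.003 yaw now -1.0972
```

View pics/w4.png

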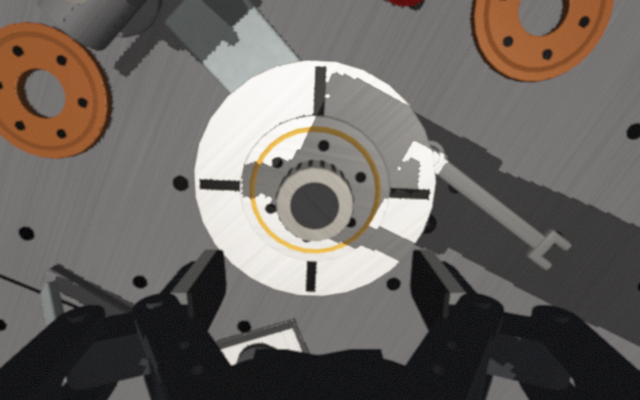

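The close view shows the grey fluted nut on the flange, at (315,203). It is centred between the fingers.

>>> {"method": "arm_command", "body": {
  "commands": [
    [0.8,-1.5,30,0,80],
    [0.8,-1.5,60,0,80],
    [0.8,-1.5,85,0,80],
    [0.8,-1.5,102,0,80],
    [0.8,-1.5,114,0,80],
    [0.8,-1.5,114,0,80],
    [0.8,-1.5,114,0,80]
  ]
}}

```text
time_s: 9.65
ee_pos: [0.5575, 0.055, 0.0883]
eef_rot: [0.0, 0.853, -0.522, -0.0]
ft_force: [0.6, 0.4, 1.3]
finger_gap: 0.0801
grasp_force: 0.0
```

>>> {"method": "arm_command", "body": {
  "commands": [
    [0,0,0,0,45],
    [0,0,0,0,45],
    [0,0,0,0,45],
    [0,0,0,0,45],
    [0,0,0,0,45],
    [0,0,0,0,45]
  ],
  "squeeze": 100
}}

```text
time_s: 10.15
ee_pos: [0.5583, 0.0546, 0.0912]
eef_rot: [0.0, 0.853, -0.522, 0.001]
ft_force: [-5.2, -1.7, 6.8]
finger_gap: 0.0518
grasp_force: 102.7
```

```bash
python3 - <<'E'
from h import *
o,R,p=tool();print(o["time_s"],p,o["finger_gap"],o["grasp_force"],o["ft_force"],o["torque"])
E
```

```text
10.15 [0.55831905 0.05461934 0.09119273] 0.0517626450157511 102.69049242138863 [-5.20564771 -1.67324155  6.8412184 ] [-0.26570771  0.83870684 -0.11783128]
```

>>> {"method": "arm_command", "body": {
  "commands": [
    [-0.5,1,-0.1,-0.08,45],
    [-0.5,1,-0.2,-0.18,45],
    [-0.5,1,-0.3,-0.28,45],
    [-0.5,1,-0.4,-0.38,45],
    [-0.5,1,-0.6,-0.5,45],
    [-0.5,1,-0.7,-0.6,45]
  ]
}}

```text
time_s: 10.65
ee_pos: [0.5582, 0.055, 0.0918]
eef_rot: [-0.001, 0.97, -0.244, 0.002]
ft_force: [0.4, 0.5, 3.5]
finger_gap: 0.0518
grasp_force: 103.5
```

```bash
python3 - <<'E'
from h import *
o,R,p=tool();print(o["time_s"],p,o["finger_gap"],o["grasp_force"],o["ft_force"],o["torque"]);go(p)
E
```

```text
10.65 [0.55818941 0.05499636 0.09179755] 0.05180398530332399 103.45386821776628 [0.40272994 0.54951058 3.48635151] [-0.0289158   0.12572151 -0.17176559]
tool shift mm [0. 0. 0.] spin None yaw now -0.493
```

>>> {"method": "arm_command", "body": {
  "commands": [
    [0,0,-0.1,-0.12,45],
    [0,0,-0.3,-0.24,45],
    [0,0,-0.4,-0.36,45],
    [0,0,-0.5,-0.48,45],
    [0,0,-0.7,-0.6,45],
    [0,0,-0.8,-0.72,45],
    [0,0,-0.9,-0.84,45],
    [0,0,-1.1,-0.96,45],
    [0,0,-1.2,-1.08,45],
    [0,0,-1.3,-1.2,45],
    [0,0,-1.5,-1.32,45],
    [0,0,-1.6,-1.44,45],
    [0,0,-1.7,-1.56,45],
    [0,0,-1.9,-1.68,45],
    [0,0,-2,-1.8,45],
    [0,0,-2.1,-1.92,45],
    [0,0,-2.3,-2.04,45],
    [0,0,-2.4,-2.16,45],
    [0,0,-2.5,-2.28,45],
    [0,0,-2.7,-2.4,45]
  ]
}}

```text
time_s: 12.32
ee_pos: [0.5569, 0.0551, 0.0926]
eef_rot: [0.0, 0.579, 0.816, 0.0]
ft_force: [0.2, 1.3, -2.9]
finger_gap: 0.052
grasp_force: 104.5
```

```bash
python3 - <<'E'
from h import *
o,R,p=tool();print(o["time_s"],p,o["finger_gap"],o["grasp_force"],o["ft_force"],o["torque"],o["joint_positions"][5]);go(p)
im,W=wristshot()
P=W.reshape(-1,3);P=P[np.isfinite(P[:,0])];c=np.array([.5567,.0551])
n=P[(np.hypot(*(P[:,:2]-c).T)<.022)&(abs(P[:,2]-.112)<.008)];print("nut top z",np.percentile(n[:,2],[10,50,90]),len(n))
E
```

```text
12.3167 [0.55694582 0.05510715 0.09264044] 0.05196434756354657 104.51708357781172 [ 0.24482688  1.31747474 -2.86595303] [ 0.03666483 -0.03882429 -0.02622894] -0.3345119375832528
tool shift mm [0. 0. 0.] spin None yaw now 1.9078
nut top z [0.11126869 0.11199791 0.11272968] 9515
```

```bash
python3 - <<'E'
from h import *
im,W=wristshot()
P=W.reshape(-1,3);P=P[np.isfinite(P[:,0])];c=np.array([.5567,.0551])
r=np.hypot(*(P[:,:2]-c).T)
n=P[(r<.02)&(abs(P[:,2]-.112)<.008)];f=P[(r<.057)&(r>.04)&(abs(P[:,2]-.075)<.006)];pl=P[(r<.095)&(r>.065)&(abs(P[:,2]-.062)<.006)]
for a in(n,f,pl):print(len(a),np.median(a[:,2]))
p,d=robot.grab_frame("side");W=cloud("side",d).reshape(-1,3);r=np.hypot(*(W[:,:2]-c).T)
d0=np.load("side_d.npy");W0=cloud("side",d0).reshape(-1,3)
for w in(W0,W):
    r=np.hypot(*(w[:,:2]-c).T)
    for lo,hi,z in((0,.02,.112),(.04,.057,.075),(.065,.095,.062)):
        s=w[(r>lo)&(r<hi)&(abs(w[:,2]-z)<.006)];print(len(s),np.median(s[:,2]))
E
```

```text
7857 0.11202483300874169
13879 0.07576971846801975
39615 0.0620912212325469
113 0.11095222365638263
379 0.07504798004716277
1168 0.06224746215173654
115 0.11227204283037084
345 0.07602009333247285
1156 0.0621565198375583
```

>>> {"method": "arm_command", "body": {
  "commands": [
    [0,0,0,0,40],
    [0,0,0,0,40],
    [0,0,-0.1,-0.1,40],
    [0,0,-0.2,-0.2,40],
    [0,0,-0.3,-0.3,40],
    [0,0,-0.4,-0.4,40],
    [0,0,-0.5,-0.5,40],
    [0,0,-0.6,-0.6,40]
  ],
  "squeeze": 120
}}

```text
time_s: 13.13
ee_pos: [0.5571, 0.055, 0.0932]
eef_rot: [0.001, 0.313, 0.95, 0.0]
ft_force: [0.2, -0.1, -0.3]
finger_gap: 0.0511
grasp_force: 125.4
```

```bash
cat >> h.py <<'E'
def heights():
    o,R,p=tool();print("t",o["time_s"],p,"gap",o["finger_gap"],o["grasp_force"],"F",o["ft_force"],"M",o["torque"],"q6",o["joint_positions"][5]);go(p)
    im,W=wristshot();P=W.reshape(-1,3);P=P[np.isfinite(P[:,0])];c=np.array([.5567,.0551])
    r=np.hypot(*(P[:,:2]-c).T)
    for lo,hi,z in((0,.02,.114),(.04,.057,.075),(.065,.095,.062)):
        s=P[(r>lo)&(r<hi)&(abs(P[:,2]-z)<.008)];print(len(s),np.median(s[:,2]))
E
python3 -c "
from h import *
heights()"
```

```text
t 13.1333 [0.55707261 0.05497133 0.09321979] gap 0.05110575402519146 125.39057046175003 F [ 0.20384486 -0.12411292 -0.33634988] M [ 0.06035824  0.01855182 -0.03773124] q6 -0.9318812218258039
tool shift mm [0. 0. 0.] spin None yaw now 2.5052
7841 0.11249764063059846
13714 0.0757605594283486
39449 0.062100267261201256
```

>>> {"method": "arm_command", "body": {
  "commands": [
    [0,0,-0.1,-0.12,40],
    [0,0,-0.3,-0.24,40],
    [0,0,-0.4,-0.36,40],
    [0,0,-0.5,-0.48,40],
    [0,0,-0.7,-0.6,40],
    [0,0,-0.8,-0.72,40],
    [0,0,-0.9,-0.84,40],
    [0,0,-1.1,-0.96,40],
    [0,0,-1.2,-1.08,40],
    [0,0,-1.3,-1.2,40],
    [0,0,-1.5,-1.32,40],
    [0,0,-1.6,-1.44,40],
    [0,0,-1.7,-1.56,40],
    [0,0,-1.9,-1.7,40]
  ]
}}

```text
time_s: 14.35
ee_pos: [0.5569, 0.0548, 0.0951]
eef_rot: [0.0, -0.5, 0.866, -0.0]
ft_force: [-0.4, -1.0, -0.7]
finger_gap: 0.051
grasp_force: 125.5
```

```bash
python3 -c "
from h import *
heights()"
```

```text
t 14.35 [0.55692088 0.05478146 0.09505178] gap 0.05104902378719692 125.45779712498188 F [-0.39483547 -1.01256985 -0.69630524] M [-0.0220986   0.015572   -0.02452923] q6 -2.6160109031206122
tool shift mm [0. 0. 0.] spin None yaw now -2.0938
7861 0.11432577200851371
13228 0.0757733413214089
38909 0.06209163622356322
```

>>> {"method": "arm_command", "body": {
  "commands": [
    [0,0,0,0,75],
    [0,0,0,0,75],
    [0,0,0,0,75],
    [0,0,0,0.12,75],
    [0,0,0,0.24,75],
    [0,0,0,0.36,75],
    [0,0,0,0.48,75],
    [0,0,0,0.6,75],
    [0,0,0,0.72,75],
    [0,0,0,0.84,75],
    [0,0,0,0.96,75],
    [0,0,0,1.08,75],
    [0,0,0,1.2,75],
    [0,0,0,1.32,75],
    [0,0,0,1.44,75],
    [0,0,0,1.56,75],
    [0,0,0,1.68,75],
    [0,0,0,1.8,75],
    [0,0,0,1.92,75],
    [0,0,0,2.04,75]
  ]
}}

```text
time_s: 16.07
ee_pos: [0.5568, 0.055, 0.0947]
eef_rot: [0.0, 0.481, 0.877, 0.0]
ft_force: [-0.1, -0.5, 0.0]
finger_gap: 0.0749
grasp_force: 0.0
```

>>> {"method": "arm_command", "body": {
  "commands": [
    [0,0,0,0.12,75],
    [0,0,0,0.24,75],
    [0,0,0,0.36,75],
    [0,0,0,0.48,75],
    [0,0,0,0.6,75],
    [0,0,0,0.72,75],
    [0,0,0,0.84,75],
    [0,0,1,0.96,75],
    [0,0,2,1.08,75],
    [0,0,2.5,1.1,75],
    [0,0,2.5,1.1,75],
    [0,0,2.5,1.1,40],
    [0,0,2.5,1.1,40],
    [0,0,2.5,1.1,40],
    [0,0,2.5,1.1,40],
    [0,0,2.5,1.1,40],
    [0,0,2.5,1.1,40]
  ]
}}

```text
time_s: 17.48
ee_pos: [0.5573, 0.0549, 0.0928]
eef_rot: [0.0, 0.866, 0.5, 0.001]
ft_force: [-1.1, -0.9, 5.1]
finger_gap: 0.0517
grasp_force: 124.3
```

```bash
python3 -c "
from h import *
heights()"
```

```text
t 17.4833 [0.55727723 0.05491493 0.09279282] gap 0.051677678391845554 124.28785108029842 F [-1.14920225 -0.90947154  5.10641567] M [-0.13924919  0.04049752  0.05391584] q6 0.5262564294258402
tool shift mm [0. 0. 0.] spin None yaw now 1.0471
8084 0.1141310146117899
13678 0.07574463465037115
39702 0.06207448879179443
```

>>> {"method": "arm_command", "body": {
  "commands": [
    [0,0,-0.1,-0.12,40],
    [0,0,-0.3,-0.24,40],
    [0,0,-0.4,-0.36,40],
    [0,0,-0.5,-0.48,40],
    [0,0,-0.7,-0.6,40],
    [0,0,-0.8,-0.72,40],
    [0,0,-0.9,-0.84,40],
    [0,0,-1.1,-0.96,40],
    [0,0,-1.2,-1.08,40],
    [0,0,-1.3,-1.2,40],
    [0,0,-1.5,-1.32,40],
    [0,0,-1.6,-1.44,40],
    [0,0,-1.7,-1.56,40],
    [0,0,-1.9,-1.68,40],
    [0,0,-2,-1.8,40],
    [0,0,-2.1,-1.92,40],
    [0,0,-2.3,-2.04,40],
    [0,0,-2.4,-2.16,40],
    [0,0,-2.5,-2.28,40],
    [0,0,-2.7,-2.4,40]
  ]
}}

```text
time_s: 19.2
ee_pos: [0.5576, 0.0554, 0.0954]
eef_rot: [0.001, -0.155, 0.988, 0.0]
ft_force: [0.9, 0.9, 4.1]
finger_gap: 0.0518
grasp_force: 124.7
```

>>> {"method": "arm_command", "body": {
  "commands": [
    [0,0,-0.1,-0.12,40],
    [0,0,-0.3,-0.24,40],
    [0,0,-0.4,-0.36,40],
    [0,0,-0.5,-0.48,40],
    [0,0,-0.7,-0.6,40],
    [0,0,-0.8,-0.72,40]
  ]
}}

```text
time_s: 19.7
ee_pos: [0.5571, 0.0555, 0.0962]
eef_rot: [0.001, -0.493, 0.87, 0.0]
ft_force: [-0.4, 1.4, 5.0]
finger_gap: 0.0513
grasp_force: 124.8
```

```bash
python3 -c "
from h import *
heights()"
```

```text
t 19.7 [0.55714301 0.0555032  0.09616343] gap 0.05133256146704005 124.82602849602699 F [-0.41213298  1.38431692  4.99657077] M [ 0.22303831  0.03728124 -0.12744866] q6 -2.5991453702085594
tool shift mm [0. 0. 0.] spin None yaw now -2.111
8110 0.11748637525729494
12890 0.07579104636475559
39167 0.06211814560096495
```

>>> {"method": "arm_command", "body": {
  "commands": [
    [0,0,-1,-0.05,40],
    [0,0,-2,-0.1,40],
    [0,0,-3,-0.1,40],
    [0,0,-4,-0.1,40]
  ]
}}

```text
time_s: 20.08
ee_pos: [0.5566, 0.0554, 0.0982]
eef_rot: [0.0, -0.533, 0.846, 0.0]
ft_force: [4.7, 2.1, -4.9]
finger_gap: 0.0515
grasp_force: 125.7
```

```bash
python3 -c "
from h import *
heights()"
```

```text
t 20.0833 [0.55656516 0.05535168 0.09816564] gap 0.051471774139679696 125.74600651860237 F [ 4.68092241  2.0945379  -4.90670033] M [ 0.29519192 -0.73417265 -0.03917231] q6 -2.6921037363171236
tool shift mm [0. 0. 0.] spin None yaw now -2.0181
8094 0.11946307095426431
12509 0.07577335804954033
38481 0.062106692860490434
```

>>> {"method": "arm_command", "body": {
  "commands": [
    [0,0,-2,0,40],
    [0,0,-5,0,40],
    [0,0,-8,0,40],
    [0,0,-11,0,40]
  ]
}}

```text
time_s: 20.47
ee_pos: [0.5556, 0.055, 0.1101]
eef_rot: [-0.001, -0.533, 0.846, 0.001]
ft_force: [0.7, 0.4, -3.7]
finger_gap: 0.0519
grasp_force: 125.8
```

```bash
python3 -c "
from h import *
heights()"
```

```text
t 20.4667 [0.55560811 0.05502385 0.11013684] gap 0.051926761368410936 125.8188048005104 F [ 0.66372719  0.38301988 -3.72723936] M [-0.0668832   0.00388685 -0.01256788] q6 -2.6932101333275447
tool shift mm [0. 0. 0.] spin None yaw now -2.0168
0 nan
10823 0.07577235254581599
34579 0.062088811540851045
  return _methods._mean(a, axis=axis, dtype=dtype,
  ret = ret.dtype.type(ret / rcount)
```

>>> {"method": "arm_command", "body": {
  "commands": [
    [0,0,-20,0,40],
    [0,0,-45,0.1,40],
    [0,0,-70,0.22,40],
    [0,0,-95,0.34,40],
    [0,0,-115,0.46,40],
    [0,0,-130,0.58,40],
    [0,0,-140,0.7,40],
    [0,0,-140,0.82,40],
    [0,0,-140,0.94,40],
    [0,0,-140,1.06,40],
    [0,0,-140,1.18,40],
    [0,0,-140,1.3,40],
    [0,0,-140,1.42,40],
    [0,0,-140,1.54,40]
  ]
}}

```text
time_s: 21.68
ee_pos: [0.556, 0.0551, 0.2504]
eef_rot: [-0.001, 0.209, 0.978, -0.0]
ft_force: [-0.5, 0.4, -3.7]
finger_gap: 0.0516
grasp_force: 125.9
```

```bash
python3 - <<'E'
from h import *
o,R,p=tool();print(o["time_s"],p,o["finger_gap"],o["grasp_force"],o["ft_force"],o["joint_positions"])
go([.4474,.3337,.25],1.681)
p,d=robot.grab_frame("top");W=cloud("top",d)
for q in robot.trace("top","tray")[:1]:
    P=W[q["pixels"]];P=P[(P[:,2]<.022)&(P[:,2]>-.01)]
    print(q["confidence"],cv2.minAreaRect((P[:,:2]*1000).astype(np.float32)))
    f=P[(P[:,2]<.008)]; 
    t=np.array([.4778,.3047]);a=np.deg2rad(-43.7);L=np.array([[np.cos(a),np.sin(a)],[-np.sin(a),np.cos(a)]])
    l=(P[:,:2]-t)@L.T
    w=P[:,2]>.011
    print("ext",np.percentile(l,[1,99],axis=0),"crosswall",np.median(l[w&(abs(l[:,0])<.015)&(abs(l[:,1])<.03)],0))
E
```

```text
21.6833 [0.5560402  0.05507431 0.25036694] 0.05159576182927582 125.89851535856724 [-0.49535327  0.40287306 -3.6798387 ] [ 2.57590166e-03 -8.20631880e-02  1.84586451e+00  1.61080700e-04
  1.37899921e+00 -1.14737195e+00]
tool shift mm [213.  209.9   0.5] spin 1.04 yaw now 2.7207
0.89 ((477.93585205078125, 308.76220703125), (104.28128051757812, 184.74758911132812), 45.902809143066406)
ext [[-0.09278043 -0.04751517]
 [ 0.08562495  0.0512924 ]] crosswall [-0.00103648  0.00029197]
```

>>> {"method": "arm_command", "body": {
  "commands": [
    [30,30,0,0.12,40],
    [60,60,0,0.24,40],
    [90,90,0,0.36,40],
    [118,117,0,0.48,40],
    [145,143,0,0.6,40],
    [170,167,0,0.72,40],
    [190,188,0,0.84,40],
    [205,202,0,0.96,40],
    [212,210,0,1.04,40],
    [212,210,0,1.04,40],
    [212,210,0,1.04,40]
  ]
}}

```text
time_s: 22.7
ee_pos: [0.4468, 0.3328, 0.2504]
eef_rot: [0.0, 0.663, 0.749, -0.0]
ft_force: [0.2, 0.3, -4.3]
finger_gap: 0.0516
grasp_force: 126.2
```

```bash
python3 - <<'E'
from h import *
im,W=wristshot("pics/w5.png");np.save("w5.npy",W)
o,R,p=tool();print(o["time_s"],p,o["finger_gap"],o["grasp_force"],o["joint_positions"])
q=robot.trace("wrist","tray")
for k in q[:1]:
    P=W[k["pixels"]];P=P[np.isfinite(P[:,0])&(P[:,2]<.024)&(P[:,2]>.001)]
    print(k["confidence"],cv2.minAreaRect((P[:,:2]*1000).astype(np.float32)),np.percentile(P[:,2],[5,50,95]))
E
```

```text
22.75 [0.44714138 0.33223007 0.25039447] 0.05143230583388586 126.15674793720245 [ 5.42895303e-01 -8.63020889e-02  1.84978520e+00 -5.39380276e-04
  1.37869129e+00  4.22775674e-01]
0.97 ((476.78765869140625, 304.7598876953125), (100.8052749633789, 180.763427734375), 45.795047760009766) [0.00194686 0.00332934 0.01802329]
```

View pics/w5.png

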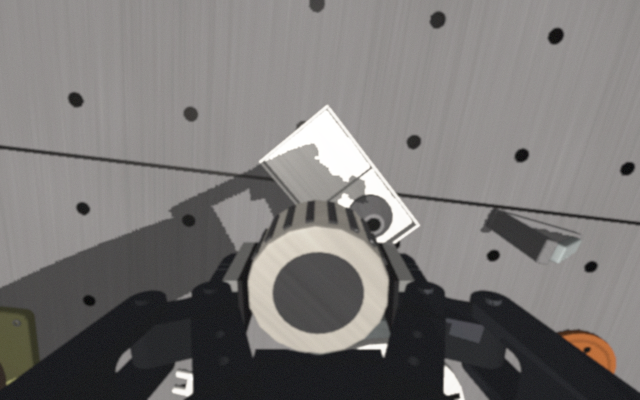

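```bash
python3 - <<'E'
from h import *
from scipy.optimize import least_squares
W=np.load("w5.npy");P=W.reshape(-1,3);P=P[np.isfinite(P[:,0])]
t0=np.array([.4768,.3048])
P=P[(P[:,2]>.0125)&(P[:,2]<.0195)&(np.hypot(*(P[:,:2]-t0).T)<.11)]
def loc(x,P):
    a=x[2];d=P[:,:2]-x[:2];return d@np.array([[np.cos(a),-np.sin(a)],[np.sin(a),np.cos(a)]])
def res(x):
    l=loc(x,P);ex=np.maximum(abs(l[:,1])-.048,0);ey=np.maximum(abs(l[:,0])-.086,0)
    D=np.c_[np.hypot(abs(l[:,0])-.0845,ex),np.hypot(abs(l[:,1])-.0465,ey),np.hypot(l[:,0],ex)]
    return D.min(1)
x=np.r_[t0,np.deg2rad(-44)]
s=least_squares(res,x,loss="soft_l1",f_scale=.001,x_scale=[.001,.001,.01])
print(len(P),s.x,np.rad2deg(s.x[2]),np.median(res(s.x)))
x=s.x;a=x[2];b=x[:2]-.042*np.array([np.cos(a),np.sin(a)])
l=loc(x,P);r=res(x);print("by wall",[(r[m].mean().round(4),m.sum()) for m in(l[:,0]<-.08,l[:,0]>.08,l[:,1]>.042,l[:,1]<-.042,abs(l[:,0])<.006)])
print("bay",b)
Pn=W.reshape(-1,3);Pn=Pn[np.isfinite(Pn[:,0])]
n=Pn[(abs(Pn[:,2]-.27)<.012)&(np.hypot(*(Pn[:,:2]-[.447,.333]).T)<.03)];print("nut",cv2.minEnclosingCircle(n[:,:2].astype(np.float32)),np.percentile(n[:,2],[10,50,90]))
go(np.r_[b,.25],1.681);go(np.r_[b,.0195],1.681)
E
```

```text
1421 [ 0.47436012  0.30860832 -0.78421271] -44.93207847541846 0.0010899654553213553
by wall [(np.float64(0.0008), np.int64(259)), (np.float64(0.0012), np.int64(134)), (np.float64(0.0009), np.int64(450)), (np.float64(0.0009), np.int64(204)), (np.float64(0.0009), np.int64(210))]
bay [0.44462645 0.33827158]
nut ((0.44674399495124817, 0.33422601222991943), 0.029719533398747444) [0.26981134 0.27151827 0.27255235]
tool shift mm [ 6.7 -2.   0.4] spin 0.008 yaw now 1.6894
tool shift mm [  6.8  -1.9 230.9] spin 0.008 yaw now 1.6894
```

The view shows the nut held at (318,292). The empty bay is behind it at (305,165) and the cone is in its own bay at (375,220). I descend diagonally into the empty bay.

>>> {"method": "arm_command", "body": {
  "commands": [
    [5.5,-2,35,0,40],
    [5.5,-2,70,0,40],
    [5.5,-2,105,0,40],
    [5.5,-2,140,0,40],
    [5.5,-2,165,0,40],
    [5.5,-2,185,0,40],
    [5.5,-2,200,0,40],
    [5.5,-2,210,0,40],
    [5.5,-2,218,0,40],
    [5.5,-2,224,0,40],
    [5.5,-2,227,0,40],
    [5.5,-2,227,0,40],
    [5.5,-2,227,0,40]
  ]
}}

```text
time_s: 23.88
ee_pos: [0.4452, 0.3381, 0.0243]
eef_rot: [0.0, 0.665, 0.747, 0.001]
ft_force: [-0.4, -0.0, -3.2]
finger_gap: 0.0516
grasp_force: 126.3
```

```bash
python3 - <<'E'
from h import *
o,R,p=tool();print(o["time_s"],p,o["finger_gap"],o["ft_force"]);go([.4446,.337,.0179],1.681)
p,d=robot.grab_frame("side");cv2.imwrite("pics/s6.png",cv2.resize(p[100:230,200:360,::-1],None,fx=4,fy=4))
E
```

```text
23.8833 [0.44517768 0.33813033 0.02427464] 0.0515874496034861 [-4.36974610e-01 -1.14753360e-03 -3.21467307e+00]
tool shift mm [-1.1 -0.7  6.4] spin 0.006 yaw now 1.687
```

View pics/s6.png

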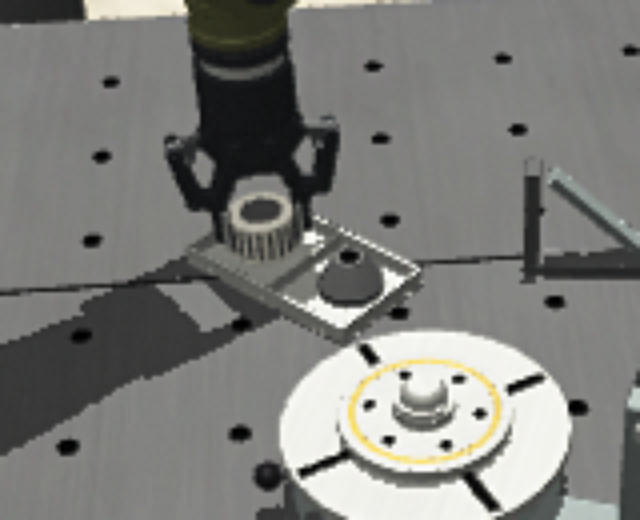

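The nut at (262,225) is over the empty bay and the cone at (350,278) is untouched. The post is bare and the flange is lying on the turntable. I lower slowly.

>>> {"method": "arm_command", "body": {
  "commands": [
    [-1,-0.7,1.5,0,40],
    [-1,-0.7,3,0,40],
    [-1,-0.7,4,0,40],
    [-1,-0.7,5,0,40],
    [-1,-0.7,5,0,40]
  ]
}}

```text
time_s: 24.35
ee_pos: [0.4438, 0.3367, 0.0183]
eef_rot: [-0.0, 0.665, 0.747, -0.0]
ft_force: [-0.2, 0.4, -3.4]
finger_gap: 0.0516
grasp_force: 126.3
```

>>> {"method": "arm_command", "body": {
  "commands": [
    [0,0,0.5,0,40],
    [0,0,1,0,40],
    [0,0,1.5,0,40],
    [0,0,1.5,0,40]
  ]
}}

```text
time_s: 24.68
ee_pos: [0.4441, 0.3369, 0.018]
eef_rot: [-0.0, 0.665, 0.747, -0.0]
ft_force: [-3.3, -2.9, 4.9]
finger_gap: 0.0516
grasp_force: 127.4
```

Contact is at the predicted height. I release with a small opening and rise.

>>> {"method": "arm_command", "body": {
  "commands": [
    [0,0,-0.5,0,54],
    [0,0,-0.5,0,57],
    [0,0,-0.5,0,60],
    [0,0,-0.5,0,60],
    [0,0,-0.5,0,60]
  ],
  "squeeze": 20
}}

```text
time_s: 25.1
ee_pos: [0.4443, 0.337, 0.0177]
eef_rot: [0.0, 0.665, 0.747, 0.0]
ft_force: [-0.6, -0.2, -0.6]
finger_gap: 0.06
grasp_force: 0.0
```

>>> {"method": "arm_command", "body": {
  "commands": [
    [0,0,-4,0,60],
    [0,0,-12,0,60],
    [0,0,-25,0,60],
    [0,0,-45,0,60],
    [0,0,-70,0,60],
    [0,0,-100,0,60],
    [0,0,-130,0,60],
    [0,0,-160,0,60],
    [0,0,-185,0,60],
    [0,0,-200,0,60],
    [0,0,-200,0,60],
    [0,0,-200,0,60]
  ]
}}

```text
time_s: 26.1
ee_pos: [0.4445, 0.3371, 0.2195]
eef_rot: [0.0, 0.665, 0.747, 0.002]
ft_force: [-0.8, -0.6, -1.2]
finger_gap: 0.0601
grasp_force: 0.0
```

```bash
python3 - <<'E'
from h import *
o,R,p=tool();print(o["time_s"],p,o["finger_gap"],o["ft_force"])
im,W=wristshot()
P=W.reshape(-1,3);P=P[np.isfinite(P[:,0])]
n=P[(np.hypot(*(P[:,:2]-[.4446,.338]).T)<.04)&(P[:,2]>.033)&(P[:,2]<.06)];print("nut",cv2.minEnclosingCircle(n[:,:2].astype(np.float32)),np.percentile(n[:,2],[2,50,98]),len(n))
A=np.c_[n[:,:2]-n[:,:2].mean(0),np.ones(len(n))];print("tilt",np.linalg.lstsq(A,n[:,2],rcond=None)[0])
p,d=robot.grab_frame("side");cv2.imwrite("pics/s7.png",p[:330,150:500,::-1])
E
```

```text
26.1 [0.44451941 0.33710744 0.21953373] 0.06010538912315333 [-0.81359975 -0.62870827 -1.16613559]
nut ((0.44310998916625977, 0.33749881386756897), 0.027862170711159706) [0.03534956 0.03912498 0.0405511 ] 2490
tilt [ 0.00077002 -0.00792866  0.03899594]
```

View pics/s7.png

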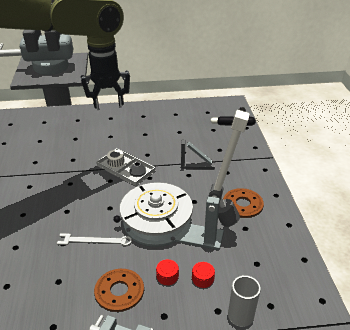

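The nut is lying flat with its top at 39 mm (36 mm nut on a 3 mm floor). The torch arm is back on its stop, the flange is in place, and the cone is in its own bay at (138,170). Everything else is where it was.

```bash
python3 -c "
from plant import robot
print(robot.hand_in())"
```

```text
the job is handed in; nothing more can be done
None
```

The job is done and handed in at about 26 s: the torch arm is back on its stop, the cap nut sits flat and open end down in the empty tray bay, and the flange, cone and everything else in view are where they were.

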